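# Refit the bayonet pressure cap on a coolant header tank

## Task

Pick up the black pressure cap that stands on the table and fit it on the filler neck of the coolant tank: let its two pins into the neck's slots, push it in against the spring, turn it clockwise until it meets the stop, and let the spring lift it into its notches so that it stays locked when you let go. Go gently, never forcing cap or neck, and leave the other things on the table where they are.

Things in the scene. Friction and masses are not known exactly. Their poses are not given: they have to be found in the camera images.
- cap: black bayonet pressure cap, loose, 80-170 g, standing upright on its shank at the start. Origin: centre of the shank's underside, z up along its axis. Steel shank 30 mm thick from z 0 to 27.5 mm, foot bevelled by 3 mm; flange disc 52 mm across from z 27.5 to 32.5 mm; on it the grip bar, to z 62.5 mm. A half turn about z gives the same cap.
- cap_grip (a point): on the cap's axis, 53.5 mm above its origin, in the straight grip bar: 46 mm long along the cap's x axis, 14 mm wide along y, 30 mm high (its top 9 mm above this point, the flange 21 mm below). To be taken across its width, fingers either side, from above.
- cap_pins (a point): on the cap's axis, 12 mm above its origin: middle of the cross pin, 7 mm thick, 44 mm long over its ends, along the cap's x axis (as the grip bar). Its two ends stick out of the shank: the bayonet pins.
- tank: white coolant header tank, fixed to the table: 110 x 160 mm (x, y), top at 73 mm, on a dark steel strap 200 mm long. The round metal filler neck, 66 mm across, stands up from the middle of its top. Origin: centre of the underside.
- neck_mouth (a point): centre of the neck's rim, 115 mm above the table; bore 32 mm, axis upright. Its axes are the tank's, NOT the slots'. Two opposite slots, 11 mm wide, let the pins down. Their line is not measured: it lies within 0.36 rad of the tank's x axis, either way; see it (slots, and a rib outside in line with each) or feel it (pins beside the slots rest on the rim, cap origin 8.5 mm below it). The neck itself does not turn.
- seat (a joint): sprung round rubber seat inside the neck; 0 = up, grows (m) as it is pushed down, to 0.018. It meets the shank's foot when the cap's origin is 12 mm below the rim and pushes back with 4 N plus 0.4 N per mm. It pushes an unlocked cap up out of the slots' lower part.
- neck_notches (a point): on the neck's axis, 8.5 mm under the rim: height of the pins' centre line when locked (cap origin 20.5 mm below the rim). With the cap's origin 24.5 mm or more below the rim the pins are under the lip and the cap turns clockwise, seen from above, 75 degrees to a hard stop; at 27.5 mm the flange meets the rim. At the stop the lip has notches 4 mm deep, into which the spring lifts the pins.
- sander: grey sanding block, 63x105x36 mm, bystander; origin at the centre of its underside
- wood_chisel: chisel with wooden handle, 29x244x33 mm, bystander; origin at the centre of its underside
- spanner: steel spanner lying flat, 31x158x6 mm, bystander; origin at the centre of its underside
- bolt: steel bolt standing on its head, 17x20x51 mm, bystander; origin at the centre of its underside
- driver: red-handled screwdriver, 29x203x28 mm, bystander; origin at the centre of its underside
- tin: open tin of nails, 80x80x70 mm, standing at the far left, bystander; origin at the centre of its underside
There are look-alikes about, which are no part of the job. Of the things that look like the cap, the larger one is meant.

How it is judged:
By the outcome, as a careful person would: the job done as asked, in the order asked, and still so for the second after the job is handed in, with the robot touching nothing.
It also fails if it takes over 72 s, if anything falls off the work surface, if the arm or the gripper's body presses on something with over 40 N, if the wrist force passes 120 N, or if a joint passes its speed limit or range.

## Robot

A 6-joint arm with a two-finger parallel gripper is mounted at the origin on a cart in front of the work surface, level with it; the furniture and walls round the work are solid. World frame = base frame: x ahead of the robot, y to its left, z up, the work surface at z = 0. Lengths are in m, angles in rad, forces in N, time in s.
With the tool pointing down it reaches from about 0.325 to 0.775 m from the base axis. Payload 5.5 kg.
Tool frame: the origin (TCP) lies between the finger pads; the fingertips stand 8 mm ahead of it and the grasp point (between the pads) lies 11 mm behind it (tcp_to_tips is the distance from the TCP to the fingertips, in m); z points along the fingers, y is the line along which they close (so a half turn about z gives the same grasp; the last joint's range is limited). The gripper opens to 88 mm and grips with 3 to 60 N. Pads are 20 mm wide; open, the fingers measure 115 mm over their backs; the gripper's body (75 mm by 178 mm) begins 61 mm behind the grasp point.
Start: joints at [1.268, 0.091, 1.231, -0, 1.82, -0.057], TCP at [0.146, 0.582, 0.231] pointing down, gripper open.
Joint ranges: [-2.87, 2.87], [-0.86, 2.18], [0.17, 2.46], [-1.51, 4.65], [0.06, 2.69], [-2.65, 2.65]. Speed limits (rad/s): [2.57, 2.57, 3.01, 3.14, 3.14, 3.14].

## Interface

Orientations are given as a unit quaternion [w, x, y, z].
In Python, from bench import * gives the robot as it stands. Calls block until the motion is done:
- move_to(position, orientation): joint-space move of the TCP to a pose.
- move_l(position, speed=0.15, orientation=None): straight line of the TCP; orientation=None keeps the orientation; speed is the mean speed in m/s.
- movej(angles): joint-space move.
- gripper_open() and close(): open the fingers fully, or close them until they stop; the grip force is fixed at half the most.
- hold(seconds).
- inverse_kinematics(position, orientation): joint angles nearest the present ones, or None.
- state(): the state.
- get_image(name): name is "scene" or "top" or "wrist"; returns a dict with "frame" (384x512x3 uint8, blue, green, red), "depth" (384x512 float32, m along the optical axis (not along the pixel's ray), 0 where there is no reading), "camera_matrix" (3x3 intrinsics, pixels), "view" (4x4, takes a point from world to camera coordinates). Camera axes: x right, y up, looking along -z (the intrinsics and any distortion apply to the point x, -y, -z); pixel columns grow to the right and rows downward; lengths in m; the calibration is good to about 2 mm. A picture is of the moment at which its call begins.
A pose or a line that the arm cannot do raises IKError and nothing moves.
- job_done(): hands the job in; it is judged then, once.
The state is a dict: "time": time; "joint_pos": joint angles; "dq": joint speeds; "joint_torque": joint torques, N m; "ee_pos": TCP position; "ee_rot": TCP orientation; "ft_force": force on the tool from outside, world axes, zero at the start; "moment": the same for the moment, N m; "finger_gap": finger opening in m; "finger_force": force on a finger pad.
Only numpy, scipy, OpenCV 4.12 (cv2) and the standard library are available. Lean on these libraries where they do the work, as an engineer would, in place of code of your own. Each camera call takes 0.05 s, during which the arm holds its last target. There are 200 camera calls.

## Working session

There is one attempt and no reset: what is moved stays moved. The work goes in short steps, each a Python script; the robot and the scene stay as the last script left them, time stands still between calls to the robot, and variables do not carry over. Pictures are saved under pics/ and viewed, at most 10 in all, crops included, and the job is handed in when it is done.

```bash
mkdir -p pics; ls
cat > h.py <<'E'
from bench import *
import numpy as np, cv2
def pt(im,u,v,z=None):
    K=im["camera_matrix"];V=np.linalg.inv(im["view"])
    d=np.array([(u-K[0,2])/K[0,0],-(v-K[1,2])/K[1,1],-1.0])
    o=V[:3,3];w=V[:3,:3]@d
    s=(z-o[2])/w[2] if z is not None else im["depth"][int(v),int(u)]
    return o+s*w
def cloud(im):
    K=im["camera_matrix"];V=np.linalg.inv(im["view"]);D=im["depth"]
    v,u=np.indices(D.shape)
    P=np.stack([(u-K[0,2])/K[0,0]*D,-(v-K[1,2])/K[1,1]*D,-D],-1)
    return P@V[:3,:3].T+V[:3,3]
E
python3 - <<'E'
from h import *
a=get_image("scene");b=get_image("top")
np.save("top.npy",b,allow_pickle=True);np.save("scene.npy",a,allow_pickle=True)
cv2.imwrite("pics/scene.png",cv2.resize(a["frame"],(800,600)));cv2.imwrite("pics/top.png",cv2.resize(b["frame"],(800,600)))
print(b["camera_matrix"],b["view"]);s=state();print(s)
E
```

```text
pics
[[364.39342731   0.         252.89254206]
 [  0.         364.39342731 194.15031191]
 [  0.           0.           1.        ]] [[-0.0280216  -0.99953631 -0.01191473  0.04823579]
 [ 0.98891668 -0.02945852  0.14551976 -0.58415411]
 [-0.14580328 -0.00770498  0.9892836  -0.98474419]
 [ 0.          0.          0.          1.        ]]
{'time': 0.1, 'joint_pos': array([ 1.26826513e+00,  9.17670786e-02,  1.23172298e+00, -2.31997306e-05,
        1.81980886e+00, -5.66870826e-02]), 'dq': array([ 0.00111436, -0.00169875, -0.001329  ,  0.00106926,  0.00039457,
        0.00094738]), 'joint_torque': array([ 1.61831838e-03, -4.47859311e+01, -4.07565844e+01,  6.99697668e-02,
        2.85111676e-02, -1.53435635e-04]), 'ee_pos': array([0.14595345, 0.58172407, 0.22965381]), 'ee_rot': array([-1.41344054e-04,  1.22615518e-01,  9.92453881e-01, -8.41416446e-04]), 'ft_force': array([-0.08194464, -0.13672449, -0.36750138]), 'moment': array([0.00970342, 0.03896896, 0.02043337]), 'finger_force': 0.0, 'finger_gap': 0.08795007612303882}
```

View pics/top.png

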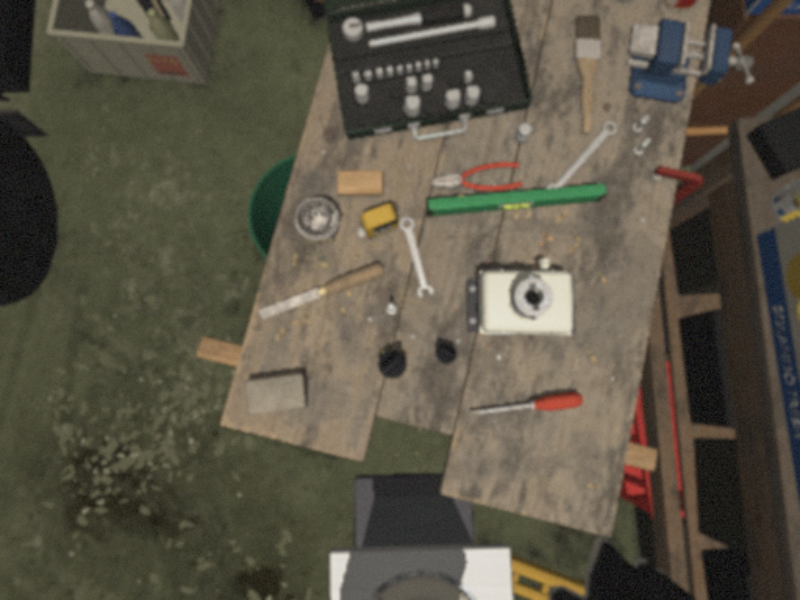

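View pics/scene.png

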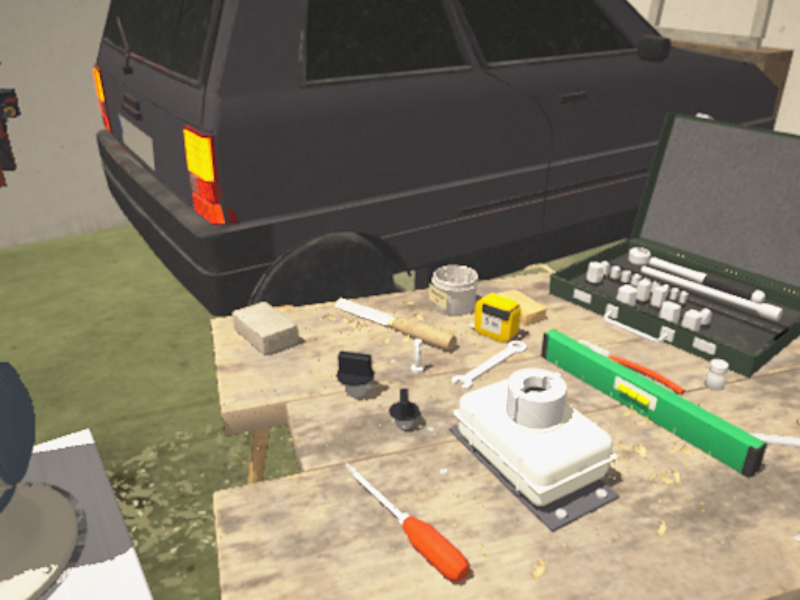

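Candidates for the cap, as top-view (800 px) / scene-view pixels:
- Black cap at (392,361) / (355,373), the larger one.
- Black cap at (446,350) / (404,410), smaller.

I choose the first. The neck is at (533,296). Next I'll measure them from depth and make a close crop.

Run:
```python
from h import *
a=np.load("scene.npy",allow_pickle=True).item();b=np.load("top.npy",allow_pickle=True).item()
C=cloud(b)
for n,(u,v) in {"big":(251,231),"small":(285,224),"neck":(341,189)}.items():
    print(n,pt(b,u,v,0.06))
    P=C[v-16:v+17,u-16:u+17].reshape(-1,3)
    lo,hi=(0.1,0.13) if n=="neck" else (0.02,0.075)
    m=(P[:,2]>lo)&(P[:,2]<hi)
    Q=P[m];print(n,m.sum(),Q.mean(0),Q.min(0),Q.max(0))
    h=P[P[:,2]>0.045]
    if n!="neck" and len(h)>4: print(len(h),cv2.minAreaRect((h[:,:2]*1000).astype(np.float32)))
# tank outline: white
P=C[150:235,290:380].reshape(-1,3);h=P[(P[:,2]>.06)&(P[:,2]<.085)];print("tank",cv2.minAreaRect((h[:,:2]*1000).astype(np.float32)))
c=[a["frame"][215:285,205:300],b["frame"][200:255,225:305],b["frame"][160:225,295:375]]
cv2.imwrite("pics/c.png",np.hstack([cv2.resize(x,(266,300),interpolation=cv2.INTER_CUBIC) for x in c]))
```

```text
big [0.48120534 0.03922708 0.06      ]
big 270 [0.47680003 0.04185129 0.04266206] [0.45183703 0.01721167 0.0280772 ] [0.50245022 0.0678248  0.06692165]
96 ((464.0440979003906, 29.6031494140625), (50.045440673828125, 44.28797912597656), 43.40439987182617)
small [ 0.49762415 -0.05434239  0.06      ]
small 148 [ 0.49355692 -0.05548331  0.03160235] [ 0.47464438 -0.07388669  0.02031535] [ 0.51136904 -0.03697628  0.05106552]
43 ((473.5622253417969, -17.516162872314453), (29.005229949951172, 108.0296859741211), 27.924705505371094)
neck [ 0.58995106 -0.21326156  0.06      ]
neck 478 [ 0.57882171 -0.19884332  0.11215656] [ 0.54291269 -0.2318725   0.10008408] [ 0.61701434 -0.16669915  0.11934665]
tank ((580.1845703125, -199.19923400878906), (158.29893493652344, 109.98268127441406), 87.69670867919922)
```

View pics/c.png

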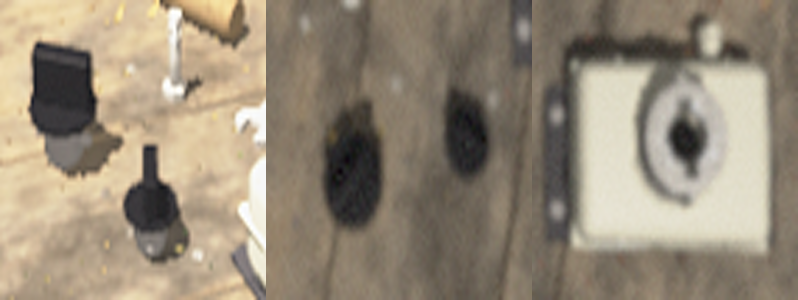

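The close crop confirms the left cap is the larger one, with a broad bar. The slots run roughly along the picture's vertical, which is world x. Next I go above the cap and look with the wrist camera.

```bash
cat >> h.py <<'E'
def q(th):  # tool down, tool y (closing) along world angle th
    a=(th+np.pi/2)/2
    return [0,np.cos(a),np.sin(a),0]
def st():
    s=state();return np.round(s["time"],2),np.round(s["ee_pos"],4),np.round(s["ft_force"],1),np.round(s["moment"],2),round(s["finger_gap"],4),round(s["finger_force"],1),np.round(s["joint_pos"],2)
E
python3 - <<'E'
from h import *
move_to([0.477,0.042,0.25],q(np.pi/2))
w=get_image("wrist");np.save("w1.npy",w,allow_pickle=True);cv2.imwrite("pics/w1.png",cv2.resize(w["frame"],(512,384)))
print(st());C=cloud(w);z=C[...,2];m=((z>.055)&(z<.07)&(np.hypot(C[...,0]-.477,C[...,1]-.042)<.035))
P=C[m];print(len(P),P.mean(0),cv2.minAreaRect((P[:,:2]*1000).astype(np.float32)))
E
```

```text
(np.float64(2.41), array([0.477 , 0.0427, 0.25  ]), array([-0.6, -0.3, -0.5]), array([ 0.01, -0.  , -0.01]), 0.0876, 0.0, array([ 0.02, -0.23,  1.5 ,  0.  ,  1.87, -1.55]))
533 [0.47553435 0.03979918 0.06133269] ((476.3331604003906, 39.84486770629883), (14.19727897644043, 45.22260284423828), 42.758888244628906)
```

View pics/w1.png

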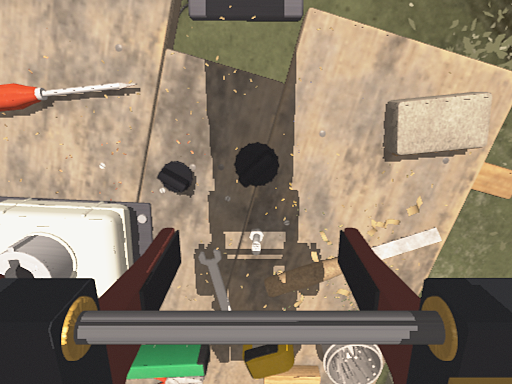

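The wrist view shows the cap at (257,164) with its bar on a diagonal, and the smaller one at (177,177). The bar's width axis is at 42.8°, with its centre at (0.476,0.040). I grasp it, then go and look at the neck.

Run:
```python
from h import *
th=np.radians(42.76)
move_to([0.4763,0.0398,0.13],q(th))
move_l([0.4763,0.0398,0.0435],speed=0.1);print(st())
close();print(st())
move_l([0.4763,0.0398,0.24],speed=0.2);print(st())
move_to([0.635,-0.199,0.27],q(np.pi/2));hold(.3)
w=get_image("wrist");np.save("w2.npy",w,allow_pickle=True);cv2.imwrite("pics/w2.png",cv2.resize(w["frame"],(800,600)))
print(st());C=cloud(w);z=C[...,2];m=((z>.110)&(z<.12)&(np.hypot(C[...,0]-.58,C[...,1]+.199)<.045))
P=C[m];c,r=cv2.minEnclosingCircle((P[:,:2]*1000).astype(np.float32));print(len(P),P.mean(0),c,r)
```

```text
(np.float64(4.22), array([0.4768, 0.0398, 0.0443]), array([ 1.3,  0.5, -0.1]), array([-0.02, -0.01, -0.03]), 0.0882, 0.0, array([ 0.01, -0.2 ,  1.84,  0.  ,  1.5 , -0.73]))
(np.float64(5.35), array([0.4763, 0.0398, 0.0435]), array([-0.6,  0.3, -0.5]), array([-0.07,  0.03,  0.  ]), 0.0138, 30.0, array([ 0.01, -0.2 ,  1.84,  0.  ,  1.5 , -0.73]))
(np.float64(6.48), array([0.4759, 0.0398, 0.2385]), array([-1.2,  0.2, -1.7]), array([-0.02, -0.01,  0.  ]), 0.0141, 30.0, array([ 0.01, -0.23,  1.53, -0.  ,  1.85, -0.73]))
(np.float64(7.94), array([ 0.635 , -0.1983,  0.2706]), array([ 0.6, -0.5, -1.8]), array([ 0.03, -0.03, -0.04]), 0.0141, 30.0, array([-0.35,  0.29,  0.94,  0.  ,  1.91, -1.93]))
2797 [ 0.578223   -0.20252788  0.11432602] (578.9970703125, -202.31793212890625) 36.75822067260742
```

View pics/w2.png

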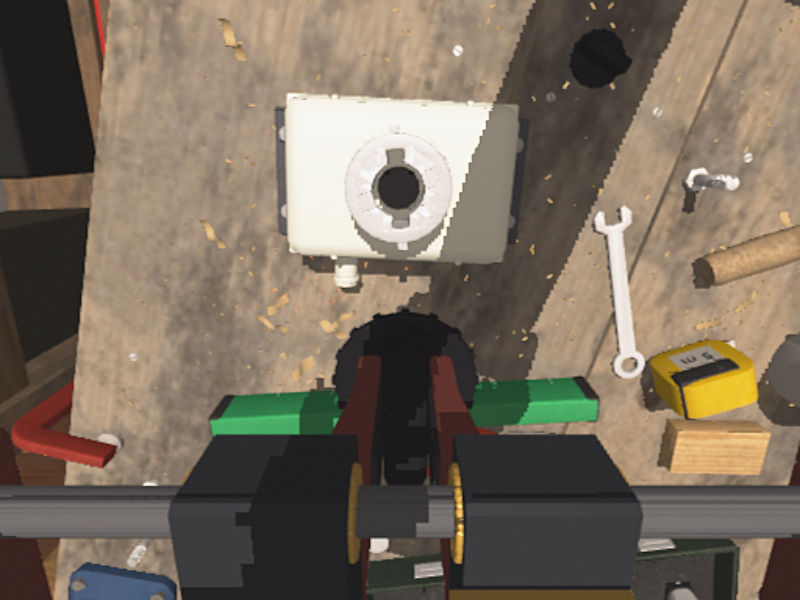

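The wrist view shows the neck centre at (399,188), the slots at (395,155) and (403,217), and the ribs at (396,130) and (403,246). I measure the slot angle and centre from depth.

Run:
```python
from h import *
w=np.load("w2.npy",allow_pickle=True).item();C=cloud(w);z=C[...,2]
top=((abs(z-.1143)<.003)&(np.hypot(C[...,0]-.579,C[...,1]+.202)<.045)).astype(np.uint8)
# rays intersected with rim plane for all pixels
v,u=np.indices(z.shape);K=w["camera_matrix"];V=np.linalg.inv(w["view"])
d=np.stack([(u-K[0,2])/K[0,0],-(v-K[1,2])/K[1,1],-np.ones(z.shape)],-1)@V[:3,:3].T;o=V[:3,3]
R=o+d*((.115-o[2])/d[...,2])[...,None]
c=np.array([.579,-.202])
for i in range(4):
    rr=R[...,:2]-c;r=np.hypot(rr[...,0],rr[...,1]);a=np.arctan2(rr[...,1],rr[...,0])
    # outer edge: max radius per angular bin -> circle fit excluding ribs
    pts=[];
    for t in np.arange(-np.pi,np.pi,np.pi/36):
        m=(top>0)&(abs(np.angle(np.exp(1j*(a-t))))<np.pi/72)
        if m.any() and abs(np.sin(t))>.4:
            k=r[m].argmax();pts.append(R[...,:2][m][k])
    p=np.array(pts);s=np.linalg.lstsq(np.c_[2*p,np.ones(len(p))],(p**2).sum(1),rcond=None)[0]
    c=s[:2]
print("outer",c,np.sqrt(s[2]+c@c))
hole=(top==0)
for (lo,hi) in((.0175,.0215),(.034,.037)):
    m=(r>lo)&(r<hi)&(hole if lo<.03 else top>0)
    x=np.exp(2j*a[m]).mean();print(lo,m.sum(),"line deg",np.degrees(np.angle(x))/2,abs(x))
    for sgn in(1,-1):
        k=m&(np.sign(np.cos(a))==sgn);print(k.sum(),R[...,:2][k].mean(0))
m=hole&(r<.015);print(r.shape)
mm=cv2.moments((hole&(r<.03)).astype(np.uint8));print("hole centre",pt(w,mm["m10"]/mm["m00"],mm["m01"]/mm["m00"],.115))
# held cap: bar top
m=(z>.27)&(z<.31)&(np.hypot(C[...,0]-.635,C[...,1]+.199)<.04);P=C[m];print(len(P),P.mean(0) if len(P) else 0)
```

```text
outer [ 0.57913357 -0.20247638] 0.03227758352274814
0.0175 103 line deg 4.639163231646703 0.9047230077203244
49 [ 0.59779063 -0.20050994]
54 [ 0.5602094  -0.20359025]
0.034 43 line deg 4.563841179477104 0.9949705956319393
20 [ 0.61426507 -0.19973238]
23 [ 0.5438745  -0.20534739]
(384, 512)
hole centre [ 0.57856936 -0.20241182  0.115     ]
4771 [ 0.62813588 -0.1983474   0.29033685]
```

Run:
```python
from h import *
th=np.radians(94.6)
move_to([0.579,-0.2024,0.185],q(th))
hold(.3);f0=state()["ft_force"];m0=state()["moment"];print(f0,m0,st()[-1])
for z in [.162,.159,.157,.155,.153,.151,.1495,.148]:
    move_l([0.579,-0.2024,z],speed=0.03);hold(.15);s=state();f=s["ft_force"]-f0
    print(z,np.round(s["ee_pos"],4),np.round(f,1),np.round(s["moment"]-m0,2))
    if np.linalg.norm(f)>8: break
```

```text
[ 0.79760125  0.1088899  -1.63008001] [ 0.01571814 -0.01780347 -0.0180965 ] [-0.39  0.12  1.27  0.    1.74 -2.04]
0.162 [ 0.5791 -0.2025  0.1624] [ 0.  -0.9  0.2] [0.04 0.04 0.04]
0.159 [ 0.579  -0.2024  0.159 ] [-0.7  0.1 -0. ] [-0.01  0.03  0.02]
0.157 [ 0.579  -0.2024  0.157 ] [-0.9  0.3  0.1] [-0.    0.02 -0.02]
0.155 [ 0.579  -0.2024  0.155 ] [ 0.  -0.6  0.7] [0.01 0.   0.03]
0.153 [ 0.579  -0.2024  0.153 ] [-0.8 -0.1  0.5] [ 0.05  0.06 -0.01]
0.151 [ 0.579  -0.2024  0.151 ] [-0.8  0.   0.6] [-0.02  0.03 -0.  ]
0.1495 [ 0.579  -0.2024  0.1495] [-1.5 -0.8  0.5] [ 0.01  0.05 -0.03]
0.148 [ 0.579  -0.2024  0.148 ] [-0.6 -1.1  1. ] [-0.    0.02 -0.1 ]
```

The pins are below the rim with almost no force. I push on.

Run:
```python
from h import *
f0=np.array([.8,.1,-1.63])
for z in [.145,.142,.139,.136,.134,.1325]:
    move_l([0.579,-0.2024,z],speed=0.03);hold(.15);s=state();f=s["ft_force"]-f0
    print(z,np.round(s["ee_pos"],4),np.round(f,1),np.round(s["moment"],2),s["finger_gap"])
    if np.linalg.norm(f)>20: break
print(s["time"])
```

```text
0.145 [ 0.5793 -0.2026  0.1458] [ 0.7 -0.7  3.8] [-0.   -0.14  0.01] 0.013770220010637001
0.142 [ 0.5793 -0.2025  0.1424] [ 1.8 -1.8  5.6] [-0.11 -0.32 -0.04] 0.01382699653432401
0.139 [ 0.5793 -0.2026  0.1395] [ 2.  -1.3  5.7] [-0.16 -0.39 -0.04] 0.013722547292195497
0.136 [ 0.5793 -0.2025  0.1368] [ 1.9 -0.9  6.8] [-0.09 -0.32  0.  ] 0.013683171024644504
0.134 [ 0.5793 -0.2025  0.135 ] [-0.  -0.4  8.2] [-0.08 -0.25  0.03] 0.01401619616958413
0.1325 [ 0.5793 -0.2026  0.1337] [ 0.4 -0.1 10.2] [-0.09 -0.2  -0.02] 0.014068702952672285
15.0
```

Run:
```python
from h import *
f0=np.array([.8,.1,-1.63])
def p(t):
    s=state();print(t,np.round(s["ee_pos"],4),np.round(s["ft_force"]-f0,1),np.round(s["moment"],2),np.round(s["joint_pos"][5]-s["joint_pos"][0],3));return s
move_l([0.579,-0.2024,.1313],speed=0.02);hold(.2);p("down")
for a in [4,8,14,20,30,40,50,60,66,70,73,75,76.5,78]:
    move_to([0.579,-0.2024,.1313],q(np.radians(94.6-a)));hold(.15);s=p(a)
    if abs(s["moment"][2])>0.7 or np.linalg.norm(s["ft_force"]-f0)>25: break
print(s["time"])
```

```text
down [ 0.5793 -0.2025  0.1326] [-0.5 -1.2  8.9] [-0.03 -0.17  0.02] -1.651
4 [ 0.5792 -0.2025  0.1325] [ 0.2  0.3 10.3] [-0.06 -0.04 -0.04] -1.581
8 [ 0.5792 -0.2025  0.1325] [ 0.7 -0.5  9.2] [-0.04 -0.01 -0.02] -1.511
14 [ 0.5791 -0.2024  0.1325] [-1.2 -0.2 10. ] [ 0.02 -0.03 -0.06] -1.407
20 [ 0.5791 -0.2024  0.1325] [-0.3 -0.2  8.4] [ 0.02  0.04 -0.07] -1.302
30 [ 0.5791 -0.2024  0.1325] [-1.   0.3  9.3] [-0.03  0.02 -0.1 ] -1.127
40 [ 0.5791 -0.2024  0.1325] [-0.5  0.   9.6] [-0.05 -0.01 -0.05] -0.953
50 [ 0.5791 -0.2024  0.1324] [-1.4  0.6  9.1] [-0.01 -0.   -0.05] -0.778
60 [ 0.5791 -0.2024  0.1324] [-0.9 -0.1  9.8] [-0.06 -0.01  0.03] -0.604
66 [ 0.5791 -0.2024  0.1324] [-0.4 -0.2  9.4] [ 0.05  0.01 -0.03] -0.499
70 [ 0.5791 -0.2024  0.1324] [-0.8 -0.1 10.3] [-0.03  0.02 -0.03] -0.429
73 [ 0.5791 -0.2024  0.1324] [-0.2  0.   9.1] [-0.03  0.09 -0.02] -0.377
75 [ 0.5791 -0.2024  0.1325] [-1.1 -0.   8.7] [-0.04  0.07 -0.01] -0.342
76.5 [ 0.5791 -0.2024  0.1324] [-1.  -0.5 10.1] [-0.01  0.07 -0.03] -0.316
78 [ 0.5791 -0.2024  0.1325] [-1.1 -0.   9.4] [-0.04  0.09 -0.07] -0.29
21.2167
```

No stop felt yet; there is pin play in the slots. I go on in small steps.

Run:
```python
from h import *
f0=np.array([.8,.1,-1.63])
for a in np.arange(79,92,1.):
    move_to([0.579,-0.2024,.1313],q(np.radians(94.6-a)));hold(.15);s=state();print(a,np.round(s["ee_pos"],4),np.round(s["ft_force"]-f0,1),np.round(s["moment"],2),np.round(s["joint_pos"][5]-s["joint_pos"][0],3),s["finger_gap"])
    if abs(s["moment"][2])>0.3: break
print(s["time"])
w=get_image("wrist");cv2.imwrite("pics/w3.png",w["frame"])
```

```text
79.0 [ 0.5791 -0.2024  0.1325] [-0.6 -0.   9.2] [-0.04  0.03 -0.01] -0.272 0.013796223418190933
80.0 [ 0.5791 -0.2024  0.1325] [-0.7  0.4  9.6] [-0.11  0.01  0.08] -0.255 0.013744209916037007
81.0 [ 0.5792 -0.2024  0.1325] [-0.4 -0.1  9.2] [-0.13 -0.04  0.37] -0.238 0.014157011905225227
22.4167
```

View pics/w3.png

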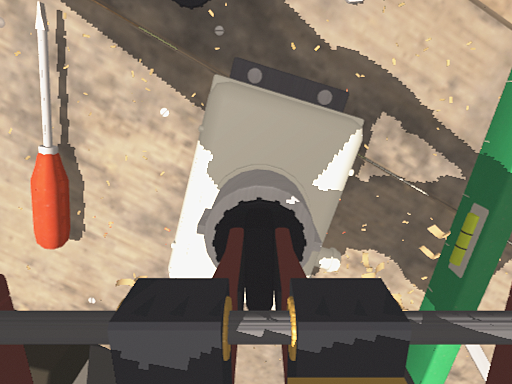

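The picture shows the cap seated in the neck, centred at (257,235), with its flange on the rim. The torque rise at 80–81° means the stop is met. I ease up slowly into the notches.

Run:
```python
from h import *
f0=np.array([.8,.1,-1.63])
for z in np.arange(.1325,.1400,.001):
    move_l([0.579,-0.2024,z],speed=0.015);hold(.12);s=state();f=s["ft_force"]-f0;print(round(z,4),np.round(s["ee_pos"],4),np.round(f,1),np.round(s["moment"],2))
    if f[2]<0: break
print(s["time"])
```

```text
0.1325 [ 0.5792 -0.2024  0.1329] [ 0.1 -0.5  6.5] [-0.22 -0.25  0.24]
0.1335 [ 0.5791 -0.2024  0.1334] [ 3.2 -0.7  4.4] [-0.21 -0.63  0.33]
0.1345 [ 0.5791 -0.2023  0.1344] [ 4.1 -0.6  2.6] [-0.24 -0.9   0.29]
0.1355 [ 0.5791 -0.2023  0.1355] [ 4.3 -0.7  2.3] [-0.22 -0.99  0.34]
0.1365 [ 0.5791 -0.2023  0.1365] [ 4.2 -0.5  2.9] [-0.23 -0.99  0.3 ]
0.1375 [ 0.5791 -0.2024  0.1374] [3.9 0.  2.1] [-0.18 -0.99  0.27]
0.1385 [ 0.5791 -0.2023  0.1382] [ 5.1 -0.2  1.5] [-0.22 -1.08  0.27]
0.1395 [ 0.5791 -0.2023  0.1383] [ 5.5 -1.1 -1.3] [-0.29 -1.38  0.29]
25.4
```

The upward motion is checked at 0.1383, 20.2 mm below the rim, so the pins are in the notches. I release, retreat and check.

Run:
```python
from h import *
move_l([0.579,-0.2024,.1383],speed=0.015);hold(.3);print(st())
gripper_open();hold(.2);print(st())
th=np.radians(13.6)
move_l([0.579,-0.2024,.25],speed=0.12)
move_to([0.635,-0.199,.29],q(np.pi/2));hold(.5)
w=get_image("wrist");cv2.imwrite("pics/w4.png",cv2.resize(w["frame"],(800,600)))
C=cloud(w);z=C[...,2];d=np.hypot(C[...,0]-.579,C[...,1]+.2024)
P=C[(z>.14)&(z<.18)&(d<.03)];print(np.median(P[:,2]),cv2.minAreaRect((P[:,:2]*1000).astype(np.float32)))
F=C[(z>.118)&(z<.135)&(d<.028)];print("flange",len(F),np.median(F[:,2]));N=C[(abs(z-.115)<.004)&(d>.028)&(d<.033)];print("rim",len(N),np.median(N[:,2]));print(st())
```

```text
(np.float64(25.95), array([ 0.5791, -0.2023,  0.1382]), array([ 5.7, -2.1,  0.5]), array([-0.2 , -1.07,  0.33]), 0.0139, 30.0, array([-0.39,  0.13,  1.35,  0.  ,  1.66, -0.63]))
(np.float64(27.36), array([ 0.579 , -0.2024,  0.1383]), array([ 0.3, -0.6, -1. ]), array([-0.1 ,  0.01, -0.04]), 0.0878, 0.0, array([-0.39,  0.13,  1.35,  0.  ,  1.66, -0.63]))
0.15628982201507735 ((579.2908935546875, -202.74832153320312), (14.083582878112793, 45.855262756347656), 14.597580909729004)
flange 1455 0.12658908695142934
rim 869 0.11428160807812854
(np.float64(30.18), array([ 0.635, -0.199,  0.29 ]), array([ 0.8, -0.3,  0.2]), array([ 0.03, -0.05,  0.03]), 0.0876, 0.0, array([-0.35,  0.3 ,  0.89,  0.  ,  1.95, -1.93]))
```

View pics/w4.png

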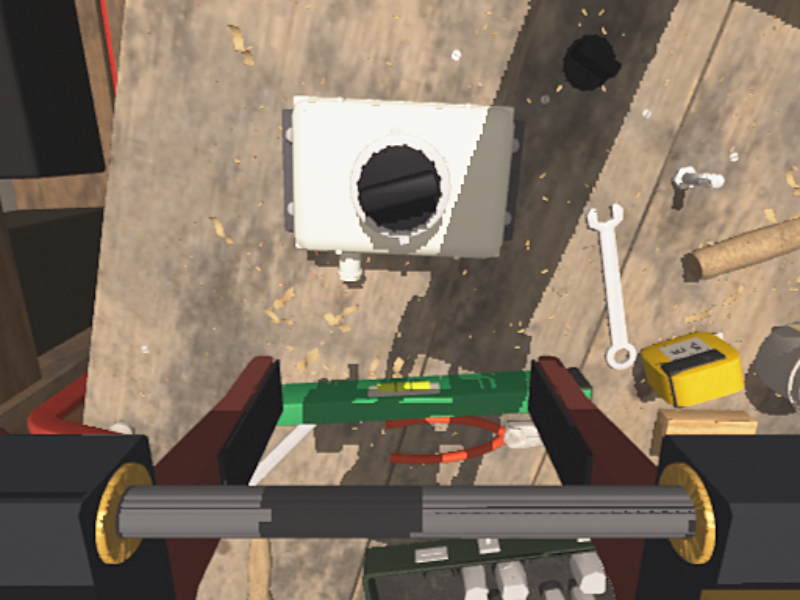

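The cap sits level at (400,188). Its flange top is 12.3 mm above the rim against an expected 12.0 mm when locked, and nothing else in view has moved.

```bash
python3 -c "
from bench import *
print(job_done())"
```

```text
the job is handed in; nothing more can be done
None
```

The larger black cap is fitted on the filler neck and locked in its notches: it stayed down after release, its flange top 12.3 mm above the rim (12.0 mm expected), and the job was handed in at about 30 s.

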